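# Close down the electronics bench: supply to zero, meter and solder into the drawer

## Robot

A 6-joint arm with a two-finger parallel gripper is mounted at the origin on the work surface. World frame = base frame: x ahead of the robot, y to its left, z up, the work surface at z = 0. Lengths are in m, angles in rad, forces in N, time in s.
With the tool pointing down it reaches from about 0.325 to 1 m from the base axis. Payload 5.1 kg.
Tool frame: the origin (TCP) lies midway between the tips of the shut fingers; the grasp point (between the pads) lies 19 mm behind it (arm.grip_depth is the distance from the TCP to the grasp point, in m); z points along the fingers, y is the line along which they close (so a half turn about z gives the same grasp; the last joint's range is limited). The gripper opens to 85 mm and grips with 20 to 120 N. Pads are 22 mm wide; open, the fingers measure 114 mm over their backs; the gripper's body (76 mm by 85 mm) begins 54 mm behind the grasp point. The pads swing forward as they close: fully open they stand 13 mm farther back than shut.
Start: joints at [1.034, 0.124, 1.65, -0, 1.367, -0.083], TCP at [0.285, 0.584, 0.202] pointing down, gripper open.
Joint ranges: [-2.61, 2.61], [-1.02, 2.33], [0.03, 2.71], [-1.35, 4.49], [0.32, 2.68], [-2.91, 2.91]. Speed limits (rad/s): [2.57, 2.57, 3.14, 3.14, 3.14, 3.14].

## Interface

Orientations are given as [roll, pitch, yaw] about the fixed x, y, z axes, in that order (R = Rz(yaw) Ry(pitch) Rx(roll)).
In Python, from workcell import sensors, imaging, job_done, arm gives the robot as it stands.
- The arm moves only by the tool step_arm, never from a script. Its argument "targets" is a list of rows, each a list of 3 entries, a list of its own where there are three numbers: the shift along the world's x, y, z in m, then the turn, a rotation vector about the world's x, y, z in degrees, then the finger opening in m, from 0 to 0.0854. In form: [[[tx, ty, tz], [rx, ry, rz], gripper], ...]. A call has 1 to 10 rows; each row is the pose to reach, as a shift and turn from the pose commanded when the call began; what a row does not reach only later rows make up. A row lasts 1/12 s, in which the tool goes at most 41.7 mm and 7.16 degrees, less where a joint would pass 70% of its speed; a pose out of reach is approached as far as the arm can. A call with a gripper value outside its range is refused whole. The fingers move at their own pace and stop on an object; the grip force is fixed at half the most. Time passes only in rows, so rows that repeat a pose let the fingers close. It gives the time, the measured TCP pose, the force, the opening and the grip force at its end, in the units of the state.
- sensors.state(): the state, without advancing time (a new reading comes with each control period).
- imaging.snapshot(name): name is "scene" or "top" or "wrist"; returns (picture, depth): 384x512x3 uint8, red, green, blue; 384x512 float32, m along the optical axis (not along the pixel's ray), 0 where there is no reading.
- imaging.calibration(name): a dict with "fx", "fy", "cx", "cy" (pixels), "extrinsics" (4x4, takes a point from world to camera coordinates); the wrist camera has in their place "mount" (4x4, takes a point from camera to tool coordinates, whose origin is the TCP and whose axes are the flange's). Camera axes: x right, y up, looking along -z (the intrinsics and any distortion apply to the point x, -y, -z); pixel columns grow to the right and rows downward; lengths in m; the calibration is good to about 2 mm. A picture is of the moment at which its call begins: read the wrist's pose just before it. calibration takes no time and is no camera call.
- job_done(): hands the job in; it is judged then, once.
The state is a dict: "time_s": time; "joint_positions": joint angles; "qvel": joint speeds; "joint_torque": joint torques, N m; "tcp_pos": TCP position; "orientation": TCP orientation; "contact_force": force on the tool from outside, world axes, zero at the start; "moment": the same for the moment, N m; "width": finger opening in m; "grip_force": force on a finger pad.
Only numpy, scipy, OpenCV 4.12 (cv2) and the standard library are available. Lean on these libraries where they do the work, as an engineer would, in place of code of your own. Each camera call takes 0.05 s, during which the arm holds its last target. There are 200 camera calls.

## Task

Close down the bench: first turn the red voltage knob on the bench supply back (anticlockwise) all the way to its zero stop. Then put the green multimeter face up into the blue half of the open drawer and stand the solder spool upright in the red half, setting both down gently rather than dropping them, and finally push the drawer fully shut. Leave the white breadboard, the blue circuit board and the screwdriver where they are.

Things in the scene. Friction and masses are not known exactly. Their poses are not given: they have to be found in the camera images.
- cabinet: Low grey one-drawer unit, fixed to the bench, 230 deep (x) x 270 wide (y) x 90 high. Origin: bottom edge, middle of its front face (not its centre); its x axis points away from the robot into the unit, z up. It stands on the left or on the right of the bench. Its roof covers everything behind its front face.
- tray (a joint): How far the drawer is pushed in, m: 0 fully out, 0.19 fully shut; starts 0.005 to 0.04. Slides along the cabinet's x, friction about 1.5 N, stays where left. Inside: 200 deep, two halves 110 wide, divider 5 thick and 30 high, side walls 42 high; front panel 12 thick, 262 wide, top 58 above the drawer floor, which is 20 above the bench. Only the part in front of the cabinet's face is open to above.
- bay_blue (a point): Point on the floor of the blue-lined half of the drawer (left half seen from the robot), midway across its 110 width, 80 behind the inner face of the front panel. Moves with the drawer; axes as the cabinet's.
- bay_red (a point): The same point of the red-lined half (right half seen from the robot).
- tray_handle (a point): Middle of the drawer's bar handle: horizontal bar along y, about 100 long, 35 in front of the front panel's outer face, 50 above the bench. Moves with the drawer; axes as the cabinet's.
- supply: Desktop bench supply, fixed, grey with a dark top deck, 190 deep x 210 wide; deck 70 above the bench, with a raised hood 105 high along its rear 45 mm carrying a green display. Origin: bottom edge, middle of its rear face; its x axis points away from the robot, z up. It stands across from the cabinet. Two terminal posts, 12 high, on the deck.
- volts (a joint): Angle of the supply's voltage knob, rad: 0 at the zero stop, growing as it turns clockwise seen from above, up to 3.0; starts 0.6 to 1.45. Turns about the vertical with light friction (0.03 N m).
- volts_grip (a point): Point on the knob's axis at the height to grip. The knob is red, 44 across; its raised grip bar (42 long, 14 thick, from 14 above the deck to 44 above it; this point is 37 above the deck) with a white line at its pointing end (-x) lies along this frame's x axis; at joint 0 the bar lies along the supply's x axis. The zero mark on the deck is the red tick on the robot's side of the knob.
- meter: Pocket multimeter in green, 122 long (x) x 56 wide (y) x 30 high, with a black face making 34 mm and a dial reaching 40 mm, 0.22 kg or so. Lies face up, long side roughly along the world x. Origin: centre of its underside; z out of its face.
- spool: Solder spool, white and orange flanges with silvery solder, 50 diameter, 45 high, 0.25 kg or so, standing on one flange. Origin: centre of its underside; z up its axis.
- breadboard: White breadboard, 55 (x) x 165 (y) x 16 high, loose, beyond the work. Origin: centre of its underside. To be left alone.
- board: Small blue circuit board, 53 x 69 x 17 high, loose, on the roof of the drawer unit. Origin: centre of its underside. To be left alone.
- driver: Screwdriver with a yellow handle, 170 long (its x axis), loose, lying on the bench in front of the supply. Origin: underside, middle of its length. To be left alone.
Things that resemble listed ones, but are neither listed nor needed, are in the scene too. What is shaped like the spool but yellow is not meant.

How it is judged:
On the way, in this order (a step that is already met when the one before it is completed fails the run):
1. the voltage knob is back at its zero stop (value of joint volts below 0.06 rad), for 0.1 s.
2. the multimeter lies face up in the blue half and the spool stands in the red half, both let go, the drawer still open (x of meter in the frame of bay_blue between -0.06 and 0.1 m and y of meter in the frame of bay_blue between -0.045 and 0.045 m and z of meter in the frame of bay_blue between -0.01 and 0.01 m and angle between each of meter, spool's own z axis and vertical below 0.15 rad and x of spool in the frame of bay_red between -0.06 and 0.1 m and y of spool in the frame of bay_red between -0.045 and 0.045 m and z of spool in the frame of bay_red between -0.01 and 0.01 m and contact force between each of meter, spool and the fingers below 0.3 N and value of joint tray below 0.11 m), for 0.1 s.
3. the drawer is fully shut (value of joint tray above 0.184 m), for 0.1 s.
At the end, for the whole second after the job is handed in: Knob within 0.06 rad of its zero stop; drawer within 6 mm of shut; in it, at rest, the multimeter face up in the blue half and the spool upright in the red half (within 10 mm of the floor, 0.15 rad of level, 45 mm of the half's middle across) (value of joint volts below 0.06 rad and value of joint tray above 0.184 m and x of meter in the frame of bay_blue between -0.06 and 0.1 m and y of meter in the frame of bay_blue between -0.045 and 0.045 m and z of meter in the frame of bay_blue between -0.01 and 0.01 m and angle between each of meter, spool's own z axis and vertical below 0.15 rad and x of spool in the frame of bay_red between -0.06 and 0.1 m and y of spool in the frame of bay_red between -0.045 and 0.045 m and z of spool in the frame of bay_red between -0.01 and 0.01 m and linear speed of each of meter, spool below 0.02 m/s); the robot touches nothing.
It fails at once if the multimeter or the spool is let fall or thrown (faster than 0.7 m/s with no finger on it, as after a fall of 25 mm) ((linear speed of meter above 0.7 m/s and contact force between meter and the fingers below 0.1 N) or (linear speed of spool above 0.7 m/s and contact force between spool and the fingers below 0.1 N)).
It fails at once if the breadboard, circuit board or screwdriver is moved by more than 30 mm (distance of any of breadboard, board, driver from where it was at the start of the episode above 0.03 m).
It also fails if it takes over 72 s, if anything falls off the work surface, if the arm or the gripper's body presses on something with over 40 N, if the wrist force passes 120 N, or if a joint passes its speed limit or range.

## Working session

There is one attempt and no reset: what is moved stays moved. The work goes in short steps, Python scripts to look and compute and a tool call to move; the robot and the scene stay as the last step left them, time stands still between calls to the robot, and variables do not carry over. Pictures are saved under pics/ and viewed, at most 10 in all, crops included, and the job is handed in when it is done.

Besides the shell and the picture viewer there is one more tool, called after "Request:" as name(argument=value, ...) on one line, values as JSON. step_arm: Moves the arm, as the interface text tells. Its arguments: {"type":"object","properties":{"targets":{"type":"array"}},"required":["targets"]}

```bash
mkdir -p pics
cat > h.py <<'E'
import numpy as np, cv2
from workcell import sensors, imaging, job_done, arm
from scipy.spatial.transform import Rotation as R
def snap(n):
    s=sensors.state(); p,d=imaging.snapshot(n); c=imaging.calibration(n)
    if n=='wrist':
        T=np.eye(4); T[:3,:3]=R.from_euler('xyz',s['orientation']).as_matrix(); T[:3,3]=s['tcp_pos']
        E=T@np.array(c['mount'])
    else: E=np.linalg.inv(np.array(c['extrinsics']))
    return p,d,c,E
def pts(d,c,E):
    v,u=np.mgrid[:384,:512]
    P=np.stack([(u-c['cx'])/c['fx']*d,-(v-c['cy'])/c['fy']*d,-d,np.ones_like(d)],-1)
    W=(P@E.T)[...,:3]; W[d<=0]=np.nan; return W
def ray(u,v,z,c,E):
    r=E[:3,:3]@np.array([(u-c['cx'])/c['fx'],-(v-c['cy'])/c['fy'],-1]); o=E[:3,3]
    return o+r*(z-o[2])/r[2]
def save(p,n): cv2.imwrite('pics/'+n+'.png',cv2.cvtColor(p,cv2.COLOR_RGB2BGR))
E
python3 - <<'E'
from h import *
s=sensors.state(); print(s['tcp_pos'],s['orientation'],s['time_s'])
for n in('top','scene'):
    p,d,c,E=snap(n); save(p,n); np.savez(n,p=p,d=d,E=E,k=[c['fx'],c['fy'],c['cx'],c['cy']]); print(n,{k:v for k,v in c.items() if k!='extrinsics'},E.round(3).tolist())
E
```

```text
[0.28462656 0.58362111 0.2010488 ] [-3.13951511e+00 -1.46277568e-04  2.68780800e+00] 0.0
top {'fx': 389.8701267168261, 'fy': 389.8701267168261, 'cx': 250.44738411415736, 'cy': 195.73606703454465} [[0.014, 0.992, -0.126, 0.457], [-1.0, 0.016, 0.012, 0.003], [0.014, 0.126, 0.992, 1.022], [0.0, 0.0, 0.0, 1.0]]
scene {'fx': 393.10658627050907, 'fy': 393.10658627050907, 'cx': 256.49258346258114, 'cy': 191.33948332261377} [[0.33, -0.589, 0.737, 1.267], [0.944, 0.187, -0.273, -0.271], [0.023, 0.786, 0.618, 0.668], [0.0, 0.0, 0.0, 1.0]]
```

View pics/top.png

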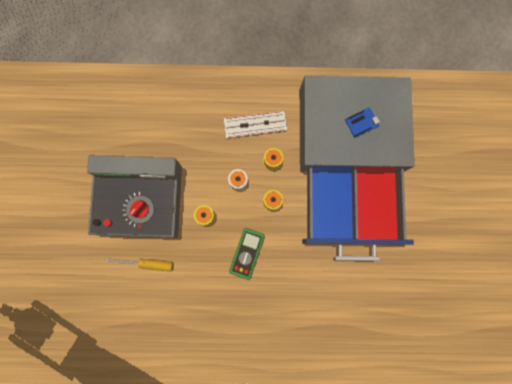

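View pics/scene.png

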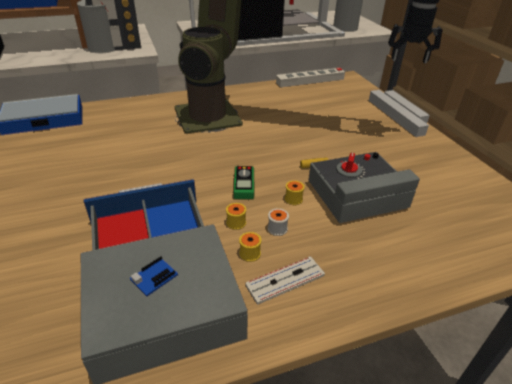

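The top view shows the white/orange spool at (237,179). The yellow look-alikes are at (274,158), (273,200) and (204,216). The meter is at (247,254), the only green one. The red knob is at (139,210), with a red terminal post at (107,223) that could be mistaken for it. The drawer is on the right with blue at (332,205) and red at (377,205), and its handle is at (357,259).

Run:
```python
from h import *
z=np.load('top.npz'); p=z['p'];d=z['d'];E=z['E'];k=z['k'];c=dict(zip(['fx','fy','cx','cy'],k))
W=pts(d,c,E); h=cv2.cvtColor(p,cv2.COLOR_RGB2HSV).astype(int); H,S,V=h[...,0],h[...,1],h[...,2]
v,u=np.mgrid[:384,:512]
def box(a,b,e,f): return (u>=a)&(u<=b)&(v>=e)&(v<=f)
def rect(n,m):
    q=W[m]; q=q[~np.isnan(q[:,0])]; r=cv2.minAreaRect((q[:,:2]*1000).astype(np.float32)); print(n,len(q),'rect',np.round(r[0],0),np.round(r[1],0),round(r[2],1),'med',np.median(q,0).round(3),'zmax',q[:,2].max().round(3))
rect('meter',box(220,275,222,285)&(W[...,2]>.012))
rect('meter green',box(220,275,222,285)&(H>45)&(H<85)&(S>100))
rect('spool',box(224,250,165,194)&(W[...,2]>.035))
for b in((262,286,147,169),(262,286,189,211),(193,215,205,228)): rect('yel',box(*b)&(W[...,2]>.035))
red=((H<8)|(H>172))&(S>140)
rect('knob',box(125,155,195,225)&(W[...,2]>.08))
rect('knobred',box(125,155,195,223)&red)
rect('supply',box(80,190,145,245)&(W[...,2]>.055)&(W[...,2]<.12))
rect('hood',box(80,190,145,245)&(W[...,2]>.09)&(v<182))
rect('cab',box(290,420,70,175)&(W[...,2]>.08))
rect('blue',box(305,358,165,238)&(H>100)&(H<130)&(S>150)&(W[...,2]<.03))
rect('redbay',box(355,405,165,238)&red&(W[...,2]<.03))
rect('panel',box(295,420,232,250)&(W[...,2]>.065))
rect('handle',box(330,385,248,268)&(W[...,2]>.035))
rect('driver',box(100,180,255,275)&(W[...,2]>.008))
cr=p[180:290,80:270]; save(cv2.resize(cr,None,fx=4,fy=4,interpolation=cv2.INTER_CUBIC),'crop1')
```

```text
meter 1068 rect [438.  -2.] [ 56. 122.] 71.2 med [ 0.438 -0.001  0.033] zmax 0.045
meter green 257 rect [437.  -2.] [ 53. 118.] 71.2 med [ 0.437 -0.004  0.03 ] zmax 0.038
spool 298 rect [626.  24.] [47. 48.] 0.7 med [0.626 0.025 0.045] zmax 0.05
yel 292 rect [682. -66.] [48. 46.] 0.9 med [ 0.682 -0.066  0.045] zmax 0.05
yel 299 rect [574. -67.] [46. 46.] 0.1 med [ 0.574 -0.067  0.045] zmax 0.05
yel 312 rect [532. 109.] [48. 48.] 46.6 med [0.532 0.108 0.045] zmax 0.051
knob 270 rect [543. 256.] [43. 45.] 28.5 med [0.539 0.255 0.097] zmax 0.117
knobred 236 rect [540. 259.] [39. 39.] 0.0 med [0.539 0.254 0.098] zmax 0.117
supply 6978 rect [572. 278.] [211. 190.] 89.0 med [0.574 0.274 0.072] zmax 0.117
hood 1758 rect [643. 277.] [210.  48.] 88.9 med [0.642 0.276 0.105] zmax 0.11
cab 9753 rect [ 770. -275.] [231. 272.] 0.1 med [ 0.765 -0.272  0.09 ] zmax 0.11
blue 2459 rect [ 565. -223.] [172. 100.] 0.8 med [ 0.563 -0.222  0.02 ] zmax 0.027
redbay 2819 rect [ 573. -338.] [187. 103.] 0.4 med [ 0.571 -0.337  0.02 ] zmax 0.028
panel 542 rect [ 478. -274.] [ 24. 260.] 0.1 med [ 0.472 -0.275  0.077] zmax 0.082
handle 239 rect [ 440. -274.] [ 29. 109.] 0.8 med [ 0.432 -0.28   0.054] zmax 0.06
driver 417 rect [409. 271.] [170.  25.] 85.6 med [0.409 0.236 0.022] zmax 0.028
```

View pics/crop1.png

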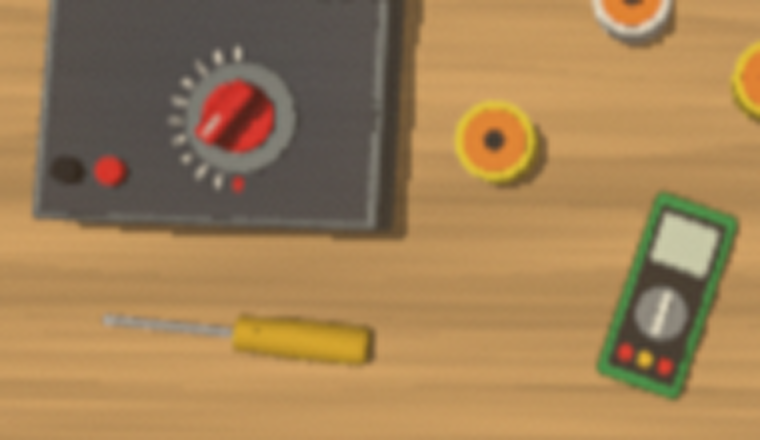

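The close crop confirms it: the white-rimmed spool is the right one, the meter is green and face up, and the knob's white line points left and down, about 58° clockwise of the red zero tick. I'll go above the knob.

Request:
step_arm(targets=[[[0.256,-0.328,0],[0,0,-32],0.045],[[0.256,-0.328,0],[0,0,-32],0.045],[[0.256,-0.328,0],[0,0,-32],0.045],[[0.256,-0.328,0],[0,0,-32],0.045],[[0.256,-0.328,0],[0,0,-32],0.045],[[0.256,-0.328,0],[0,0,-32],0.045],[[0.256,-0.328,0],[0,0,-32],0.045],[[0.256,-0.328,0],[0,0,-32],0.045],[[0.256,-0.328,0],[0,0,-32],0.045],[[0.256,-0.328,0],[0,0,-32],0.045]])

```text
time_s: 0.93
tcp_pos: [0.5416, 0.2542, 0.2019]
orientation: [-3.141, -0.0, 2.129]
contact_force: [1.1, 1.1, 0.9]
width: 0.0454
grip_force: 0.0
```

Request:
step_arm(targets=[[[0,0,0],[0,0,0],0.045],[[0,0,0],[0,0,0],0.045],[[0,0,0],[0,0,0],0.045]])

```text
time_s: 1.18
tcp_pos: [0.5406, 0.2562, 0.2018]
orientation: [-3.141, -0.001, 2.129]
contact_force: [-0.3, 0.6, 0.8]
width: 0.045
grip_force: 0.0
```

```bash
cat > knob.py <<'E'
from h import *
s=sensors.state(); print(s['tcp_pos'].round(4) if hasattr(s['tcp_pos'],'round') else s['tcp_pos'],s['orientation'],s['time_s'],s['width'])
p,d,c,E=snap('wrist'); W=pts(d,c,E); save(p,'w_%d'%(s['time_s']*100))
h=cv2.cvtColor(p,cv2.COLOR_RGB2HSV).astype(int)
red=((h[...,0]<10)|(h[...,0]>170))&(h[...,1]>120)&(np.hypot(W[...,0]-.541,W[...,1]-.256)<.04)
print(red.sum(),np.nanmean(W[red],0))
for zz in(.105,):
    m=red&(W[...,2]>zz); q=W[m]; r=cv2.minAreaRect((q[:,:2]*1000).astype(np.float32)); print('bar',len(q),r,q[:,2].max())
    print(cv2.fitLine((q[:,:2]*1000).astype(np.float32),cv2.DIST_L2,0,.01,.01).ravel())
E
python3 knob.py; ls pics
```

```text
[0.5406 0.2562 0.2018] [-3.14058988e+00 -7.43448970e-04  2.12865528e+00] 1.1833 0.04496921816100141
1314 [0.5388503  0.26078369 0.09721729]
bar 557 ((539.3338012695312, 258.95697021484375), (13.99693775177002, 40.718074798583984), 52.78549575805664) 0.11614236146085372
[  0.7927386  -0.6095617 539.3206    259.5387   ]
crop1.png
scene.png
top.png
w_118.png
```

Request:
step_arm(targets=[[[-0.001,0.003,-0.02],[0,0,7],0.045],[[-0.001,0.003,-0.04],[0,0,14],0.045],[[-0.001,0.003,-0.06],[0,0,20.5],0.045],[[-0.001,0.003,-0.08],[0,0,20.5],0.045],[[-0.001,0.003,-0.1],[0,0,20.5],0.045],[[-0.001,0.003,-0.112],[0,0,20.5],0.045],[[-0.001,0.003,-0.112],[0,0,20.5],0.0],[[-0.001,0.003,-0.112],[0,0,20.5],0.0],[[-0.001,0.003,-0.112],[0,0,20.5],0.0],[[-0.001,0.003,-0.112],[0,0,20.5],0.0]])

```text
time_s: 2.07
tcp_pos: [0.541, 0.2599, 0.0923]
orientation: [3.139, 0.002, 2.488]
contact_force: [0.1, 0.2, 0.2]
width: 0.0001
grip_force: 0.0
```

Request:
step_arm(targets=[[[0,0,0],[0,0,0],0.0],[[0,0,0],[0,0,0],0.0]])

```text
time_s: 2.23
tcp_pos: [0.5407, 0.2594, 0.0916]
orientation: [3.14, 0.001, 2.487]
contact_force: [0.4, -0.3, -0.4]
width: 0.0
grip_force: 0.0
```

```bash
python3 knob.py; python3 -c "
from h import *
p,d,c,E=snap('top'); a=cv2.resize(p[180:250,80:190],None,fx=5,fy=5); save(a,'ct')
q=cv2.imread('pics/w_223.png'); b=cv2.imread('pics/ct.png'); q=cv2.resize(q,(467,350)); b=cv2.resize(b,(330,350)); cv2.imwrite('pics/v1.png',np.hstack([q,b]))"; ls pics
```

```text
[0.5407 0.2594 0.0916] [3.13990820e+00 1.05916446e-03 2.48702444e+00] 2.2333 3.2332394858873485e-06
2364 [0.53304245 0.26310223 0.09212257]
bar 583 ((522.57470703125, 253.78778076171875), (43.696659088134766, 17.111125946044922), 61.22337341308594) 0.19436151909818788
[ 4.1218836e-02 -9.9915016e-01  5.2796167e+02  2.6716879e+02]
crop1.png
ct.png
scene.png
top.png
v1.png
w_118.png
w_223.png
```

View pics/v1.png

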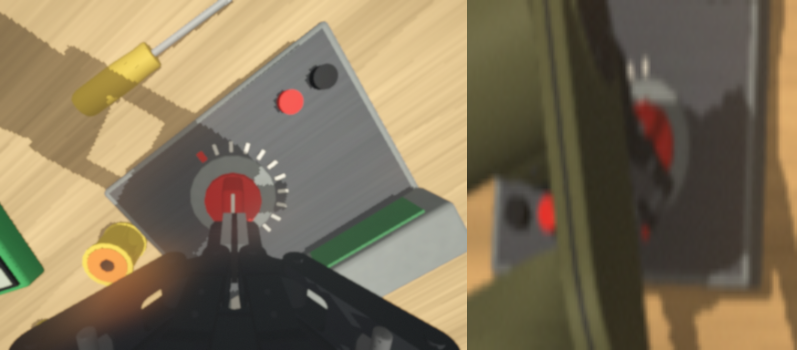

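Run:
```python
from h import *
p,d,c,E=snap('wrist'); W=pts(d,c,E); M=np.array(c['mount']); print(M.round(3).tolist(),c['fx'],c['cx'],c['cy'])
sc=512/467
z=np.load('top.npz'); k=dict(zip(['fx','fy','cx','cy'],z['k'])); Wt=pts(z['d'],k,z['E'])
for n,(a,b),(u,v) in (('redpost',(291,98),(107,223)),('tick',(202,157),(139,226)),('spool',(106,265),(204,216)),('black',(323,73),(97,223)),('white line',(233,203),(132,212)),('bar top back',(233,183),None) if 0 else ('finger tip',(235,217),(139,210))):
    a,b=int(a*sc),int(b*sc); print(n,W[b,a].round(3),'top',Wt[v,u].round(3),d[b,a])
t=np.linalg.inv(M)@[0,0,0,1]; print('tcp px',c['cx']+c['fx']*t[0]/-t[2],c['cy']-c['fy']*t[1]/-t[2],-t[2])
b=(233*sc); 
for vv in range(160,250,8): print(vv,W[int(vv*sc),int(b)].round(3),d[int(vv*sc),int(b)].round(3),end=' | ')
```

```text
[[-0.0, 0.953, 0.304, 0.077], [1.0, -0.0, 0.001, 0.0], [0.001, 0.304, -0.953, -0.172], [0.0, 0.0, 0.0, 1.0]] 282.57389774346456 256.56820717009526 193.59577124660615
redpost [0.504 0.335 0.082] top [0.505 0.333 0.083] 0.17265616
tick [0.5   0.259 0.071] top [0.5   0.26  0.069] 0.19642833
spool [0.529 0.108 0.046] top [0.528 0.106 0.045] 0.2553127
black [0.504 0.36  0.082] top [0.505 0.358 0.081] 0.16803636
white line [0.529 0.267 0.115] top [0.53  0.266 0.113] 0.16060741
finger tip [0.532 0.266 0.129] top [0.536 0.254 0.099] 0.14746141
tcp px 256.7793046542079 226.18975712643993 0.1871710299461212
160 [0.515 0.277 0.076] 0.192 | 168 [0.52  0.273 0.076] 0.194 | 176 [0.523 0.271 0.084] 0.188 | 184 [0.523 0.271 0.1  ] 0.172 | 192 [0.524 0.271 0.114] 0.159 | 200 [0.528 0.267 0.114] 0.161 | 208 [0.532 0.264 0.115] 0.162 | 216 [0.531 0.265 0.127] 0.15 | 224 [0.531 0.265 0.138] 0.139 | 232 [0.531 0.265 0.146] 0.132 | 240 [0.531 0.266 0.155] 0.123 | 248 [0.533 0.264 0.157] 0.121 |
```

```bash
python3 -c "
from h import *
p,d,c,E=snap('wrist'); W=pts(d,c,E)
for v in range(200,300,8): print(v,[ '%4d'%(1000*W[v,u,2]) if d[v,u]>0 else '   0' for u in range(210,310,5)])
save(cv2.resize(p[170:300,190:330],None,fx=4,fy=4),'v2')"
```

```text
200 ['  70', '  76', '  75', '  75', '  75', '  82', '  84', '  90', '  98', '  98', '  97', '  95', '  83', '  84', '  75', '  76', '  75', '  77', '  69', '  69']
208 ['  76', '  75', '  76', '  76', '  83', '  83', '  83', ' 108', ' 110', ' 112', ' 111', ' 109', '  84', '  83', '  83', '  75', '  76', '  76', '  75', '  69']
216 ['  75', '  75', '  76', '  82', '  84', '  83', '  84', ' 113', ' 114', ' 115', ' 114', ' 113', '  84', '  84', '  83', '  83', '  75', '  76', '  75', '  70']
224 ['  75', '  76', '  75', '  84', '  84', '  83', '  84', ' 112', ' 114', ' 114', ' 113', ' 113', '  84', '  83', '  83', '  83', '  75', '  76', '  75', '  71']
232 ['  69', '  76', '  77', '  76', '  84', '  83', '  84', ' 113', ' 113', ' 115', ' 114', ' 113', '  84', '  83', '  84', '  77', '  75', '  75', '  71', '  69']
240 ['  70', '  71', '  76', '  76', '  76', '  83', '  84', ' 132', ' 132', ' 132', ' 131', ' 131', '  84', '  85', '  75', '  76', '  75', '  70', '  70', '  71']
248 ['  70', '  70', '  70', '  75', ' 132', ' 132', ' 133', ' 140', ' 139', ' 140', ' 139', ' 140', ' 140', '
[... 344 characters left out ...]
 ' 148', '  69', '  70', '  70', '  70']
272 ['  70', '  70', '  70', ' 162', ' 163', ' 164', ' 165', ' 162', ' 161', ' 157', ' 157', ' 162', ' 161', ' 164', ' 164', ' 162', '  71', '  71', '  69', '  70']
280 ['  70', '  70', ' 168', ' 167', ' 167', ' 167', ' 167', ' 167', ' 168', ' 156', ' 158', ' 167', ' 167', ' 167', ' 168', ' 168', ' 167', ' 160', '  70', '  70']
288 [' 165', ' 166', ' 173', ' 173', ' 172', ' 173', ' 172', ' 172', ' 171', ' 156', ' 157', ' 173', ' 172', ' 172', ' 173', ' 172', ' 173', ' 173', ' 166', ' 166']
296 [' 171', ' 177', ' 176', ' 177', ' 177', ' 177', ' 177', ' 177', ' 167', ' 157', ' 157', ' 176', ' 177', ' 177', ' 177', ' 177', ' 177', ' 178', ' 170', ' 171']
```

View pics/v2.png

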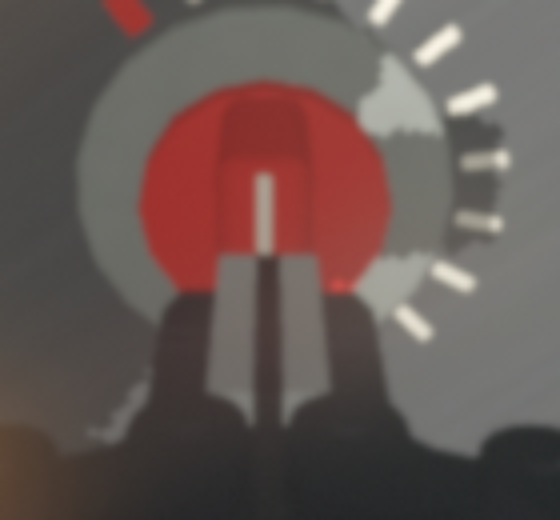

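```bash
python3 -c "
from h import *
p,d,c,E=snap('scene'); W=pts(d,c,E); Ei=np.linalg.inv(E)
for z in (.0916,.114,.125,.16):
  t=Ei@[.5407,.2594,z,1]; print(z,c['cx']+c['fx']*t[0]/-t[2],c['cy']-c['fy']*t[1]/-t[2])
q=cv2.resize(p[90:220,290:430],None,fx=4,fy=4); w=cv2.cvtColor(cv2.imread('pics/w_118.png'),cv2.COLOR_BGR2RGB); w=cv2.resize(w[170:384,150:370],(240,234)); o=np.zeros((520,800,3),np.uint8); o[:,:560]=q; o[:234,560:]=w; save(o,'v3')"
```

```text
0.0916 350.2820672352455 163.31372623385676
0.114 351.747650860068 156.17161372279472
0.125 352.4819605992944 152.59316027483231
0.16 354.8851123017403 140.88207156633356
```

View pics/v3.png

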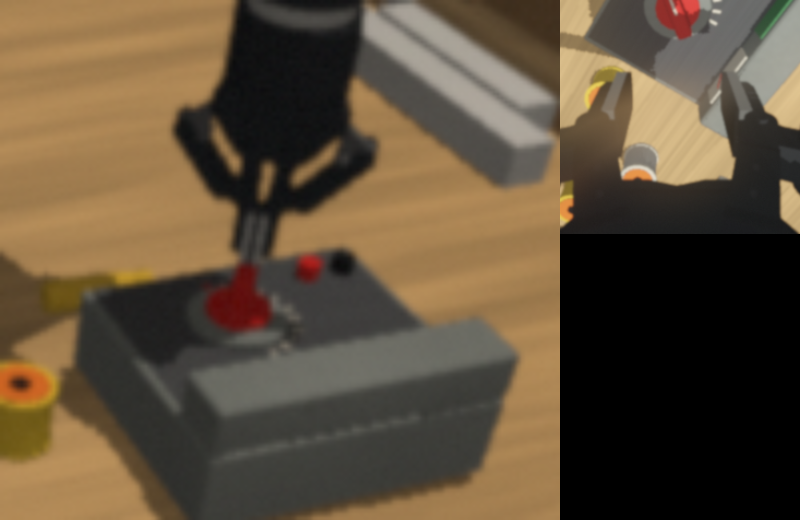

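The pictures show that the finger tips (scene crop (250,255), so z≈0.122) are about 30 mm above the reported TCP and shut just above the bar. I'll add that 30 mm offset, open the fingers and go lower.

Request:
step_arm(targets=[[[0,0,0],[0,0,0],0.045],[[0,0,0],[0,0,0],0.045],[[0,0,0],[0,0,0],0.045],[[-0.001,0,-0.011],[0,0,0],0.045],[[-0.001,0,-0.022],[0,0,0],0.045],[[-0.001,0,-0.03],[0,0,0],0.045],[[-0.001,0,-0.03],[0,0,0],0.045],[[-0.001,0,-0.03],[0,0,0],0.045]])

```text
time_s: 3.15
tcp_pos: [0.5379, 0.2588, 0.0586]
orientation: [-3.139, -0.002, 2.487]
contact_force: [0.3, 0.3, 0.5]
width: 0.0451
grip_force: 0.0
```

Request:
step_arm(targets=[[[0,0,0],[0,0,0],0.0],[[0,0,0],[0,0,0],0.0],[[0,0,0],[0,0,0],0.0],[[0,0,0],[0,0,0],0.0],[[0,0,0],[0,0,0],0.0]])

```text
time_s: 3.57
tcp_pos: [0.5393, 0.2593, 0.0611]
orientation: [3.141, 0.001, 2.487]
contact_force: [-1.3, -0.7, 2.6]
width: 0.0124
grip_force: 60.3
```

Gripped. Now I'll turn the knob back anticlockwise, slightly past the stop.

Request:
step_arm(targets=[[[0,0,0],[0,0,6],0.0],[[0,0,0],[0,0,12],0.0],[[0,0,0],[0,0,18],0.0],[[0,0,0],[0,0,24],0.0],[[0,0,0],[0,0,30],0.0],[[0,0,0],[0,0,34],0.0],[[0,0,0],[0,0,37],0.0],[[0,0,0],[0,0,40],0.0],[[0,0,0],[0,0,42],0.0],[[0,0,0],[0,0,42],0.0]])

```text
time_s: 4.4
tcp_pos: [0.5392, 0.2589, 0.0612]
orientation: [3.141, -0.0, -3.07]
contact_force: [-2.0, -2.9, 5.4]
width: 0.013
grip_force: 91.6
```

```bash
python3 -c "
from h import *
s=sensors.state(); print(s['moment'],s['contact_force'],s['orientation'],s['width'])"
```

```text
[-0.52487937  0.44307592 -2.50014466] [-2.04515376 -2.9490902   5.37953231] [ 3.14054148e+00 -4.12373422e-04 -3.06977423e+00] 0.01298378457231381
```

Request:
step_arm(targets=[[[0,0,0],[0,0,-3],0.0],[[0,0,0],[0,0,-3],0.045],[[0,0,0],[0,0,-3],0.045],[[0,0,0],[0,0,-3],0.045],[[0,0,0.04],[0,0,-3],0.06],[[0,0,0.08],[0,0,-3],0.085],[[0,0,0.12],[0,0,-3],0.085],[[0,0,0.14],[0,0,-3],0.085],[[0,0,0.14],[0,0,-3],0.085],[[0,0,0.14],[0,0,-3],0.085]])

```text
time_s: 5.23
tcp_pos: [0.5399, 0.2598, 0.2023]
orientation: [3.14, 0.004, -3.114]
contact_force: [-0.5, -0.2, -0.5]
width: 0.0847
grip_force: 0.0
```

```bash
python3 knob.py
```

```text
[0.5399 0.2598 0.2023] [ 3.14041879  0.00386063 -3.11388741] 5.2333 0.08471568916185747
1322 [0.53714859 0.25814028 0.0964745 ]
bar 544 ((539.336669921875, 258.2565002441406), (13.933402061462402, 40.8818359375), 88.78658294677734) 0.11605348149387912
[ 9.9986565e-01 -1.6390374e-02  5.3863751e+02  2.5830670e+02]
```

The knob bar now lies at -1.2°, in line with the supply, so it is at its stop. Next I'll go above the meter.

Request:
step_arm(targets=[[[-0.102,-0.262,0],[0,0,-20],0.085],[[-0.102,-0.262,0],[0,0,-20],0.085],[[-0.102,-0.262,0],[0,0,-20],0.085],[[-0.102,-0.262,0],[0,0,-20],0.085],[[-0.102,-0.262,0],[0,0,-20],0.085],[[-0.102,-0.262,0],[0,0,-20],0.085],[[-0.102,-0.262,0],[0,0,-20],0.085],[[-0.102,-0.262,-0.03],[0,0,-20],0.085],[[-0.102,-0.262,-0.06],[0,0,-20],0.085],[[-0.102,-0.262,-0.06],[0,0,-20],0.085]])

```text
time_s: 6.12
tcp_pos: [0.4311, -0.0027, 0.1318]
orientation: [-3.139, -0.014, 2.818]
contact_force: [-0.8, 0.6, -1.0]
width: 0.085
grip_force: 0.0
```

Request:
step_arm(targets=[[[0,0,0],[0,0,0],0.085],[[0,0,0],[0,0,0],0.085]])

```text
time_s: 6.28
tcp_pos: [0.4369, -0.0025, 0.1403]
orientation: [-3.141, -0.001, 2.82]
contact_force: [-0.1, 0.0, 0.2]
width: 0.0854
grip_force: 0.0
```

Run:
```python
from h import *
s=sensors.state(); print(np.round(s['tcp_pos'],4),np.round(s['orientation'],3),s['time_s'])
p,d,c,E=snap('wrist'); W=pts(d,c,E); save(p,'wm')
h=cv2.cvtColor(p,cv2.COLOR_RGB2HSV).astype(int)
m=(h[...,0]>45)&(h[...,0]<85)&(h[...,1]>100)&(np.hypot(W[...,0]-.438,W[...,1]+.002)<.08)&(W[...,2]>.024)&(W[...,2]<.036)
q=W[m]; print(len(q),cv2.minAreaRect((q[:,:2]*1000).astype(np.float32)),q[:,2].max())
```

```text
[ 0.4369 -0.0025  0.1403] [-3.141e+00 -1.000e-03  2.820e+00] 6.2833
1359 ((435.0052185058594, -1.6200981140136719), (54.8279914855957, 118.5092544555664), 71.35009765625) 0.035952956061429175
```

Request:
step_arm(targets=[[[0,0,-0.035],[0,0,0],0.085],[[0,0,-0.07],[0,0,0],0.085],[[0,0,-0.1],[0,0,0],0.085],[[0,0,-0.125],[0,0,0],0.085],[[0,0,-0.14],[0,0,0],0.085],[[0,0,-0.15],[0,0,0],0.085],[[0,0,-0.155],[0,0,0],0.085],[[0,0,-0.158],[0,0,0],0.085],[[0,0,-0.161],[0,0,0],0.085],[[0,0,-0.161],[0,0,0],0.085]])

```text
time_s: 7.17
tcp_pos: [0.4379, -0.0029, -0.0199]
orientation: [3.141, 0.002, 2.819]
contact_force: [-0.8, -0.5, -0.4]
width: 0.0852
grip_force: 0.0
```

Request:
step_arm(targets=[[[0,0,0],[0,0,0],0.02],[[0,0,0],[0,0,0],0.02],[[0,0,0],[0,0,0],0.02],[[0,0,0],[0,0,0],0.02],[[0,0,0],[0,0,0],0.02],[[0,0,0],[0,0,0],0.02]])

```text
time_s: 7.67
tcp_pos: [0.4381, -0.0029, -0.0195]
orientation: [3.141, 0.002, 2.819]
contact_force: [-0.8, -0.1, 6.4]
width: 0.0546
grip_force: 65.9
```

Request:
step_arm(targets=[[[0,0,0.02],[0,0,0],0.02],[[0,0,0.05],[0,0,0],0.02],[[0,0,0.085],[0,0,0],0.02],[[0.015,-0.025,0.12],[0,0,3],0.02],[[0.03,-0.055,0.12],[0,0,6],0.02],[[0.045,-0.085,0.12],[0,0,9],0.02],[[0.065,-0.12,0.12],[0,0,12],0.02],[[0.085,-0.155,0.12],[0,0,15],0.02],[[0.105,-0.19,0.12],[0,0,18],0.02],[[0.117,-0.214,0.12],[0,0,19],0.02]])

```text
time_s: 8.5
tcp_pos: [0.5546, -0.2197, 0.0983]
orientation: [-3.141, -0.001, -3.132]
contact_force: [0.0, -0.0, -2.5]
width: 0.0546
grip_force: 65.0
```

Request:
step_arm(targets=[[[0,0,0],[0,0,0],0.02],[[0,0,0],[0,0,0],0.02],[[0,0,0],[0,0,0],0.02]])

```text
time_s: 8.75
tcp_pos: [0.5528, -0.216, 0.0979]
orientation: [3.14, -0.003, -3.133]
contact_force: [0.5, 0.1, -2.4]
width: 0.0547
grip_force: 65.0
```

Run:
```python
from h import *
p,d,c,E=snap('wrist'); W=pts(d,c,E)
q,d2,c2,E2=snap('top')
o=np.hstack([cv2.resize(p,(440,330)),cv2.resize(q[140:270,290:420],(330,330))]); save(o,'wd')
h=cv2.cvtColor(p,cv2.COLOR_RGB2HSV).astype(int)
blue=(h[...,0]>100)&(h[...,0]<130)&(h[...,1]>130)&(W[...,2]<.027)&(W[...,2]>.01); r=((h[...,0]<8)|(h[...,0]>172))&(h[...,1]>130)&(W[...,2]<.027)&(W[...,2]>.01)
for n,m in(('b',blue),('r',r)): print(n,m.sum(),np.nanpercentile(W[m],[1,50,99],axis=0).round(3).tolist())
g=(h[...,0]>45)&(h[...,0]<85)&(h[...,1]>90)&(W[...,2]>.08); print('meter',g.sum(),np.nanpercentile(W[g],[1,50,99],axis=0).round(3).tolist())
wl=(W[...,2]>.045)&(W[...,2]<.066); 
for x in(.52,.56,.6):
    m=wl&(abs(W[...,0]-x)<.004); print(x,np.histogram(W[m][:,1],bins=np.arange(-.42,-.13,.005)))if 0 else print(x,sorted(set(np.round(W[m][:,1],3))))
```

```text
b 3994 [[0.476, -0.272, 0.019], [0.489, -0.22, 0.021], [0.51, -0.165, 0.022]]
r 19287 [[0.477, -0.388, 0.02], [0.549, -0.34, 0.021], [0.653, -0.288, 0.023]]
meter 5327 [[0.49, -0.243, 0.131], [0.498, -0.214, 0.147], [0.592, -0.189, 0.152]]
0.52 [np.float64(-0.395), np.float64(-0.394), np.float64(-0.393), np.float64(-0.392), np.float64(-0.391), np.float64(-0.39), np.float64(-0.389), np.float64(-0.388), np.float64(-0.387), np.float64(-0.278), np.float64(-0.277), np.float64(-0.276), np.float64(-0.275), np.float64(-0.274), np.float64(-0.273), np.float64(-0.164), np.float64(-0.163), np.float64(-0.162), np.float64(-0.161), np.float64(-0.16), np.float64(-0.159), np.float64(-0.158), np.float64(-0.157)]
0.56 [np.float64(-0.395), np.float64(-0.394), np.float64(-0.393), np.float64(-0.392), np.float64(-0.391), np.float64(-0.39), np.float64(-0.389), np.float64(-0.388), np.float64(-0.387), np.float64(-0.278), np.float64(-0.277), np.float64(-0.276), np.float64(-0.275), np.float64(-0.274), np.float64(-0.273), np.float64(-0.164), np.float64(-0.163), np.float64(-0.162), np.float64(-0.161), np.float64(
[... 601 characters left out ...]
3), np.float64(-0.062), np.float64(-0.061), np.float64(-0.06), np.float64(-0.059), np.float64(-0.058), np.float64(-0.057), np.float64(-0.056), np.float64(-0.055), np.float64(-0.054), np.float64(-0.053), np.float64(-0.052), np.float64(-0.051), np.float64(-0.05), np.float64(-0.049), np.float64(-0.048), np.float64(-0.047), np.float64(-0.046), np.float64(-0.045)]
0.6 [np.float64(-0.395), np.float64(-0.394), np.float64(-0.393), np.float64(-0.392), np.float64(-0.391), np.float64(-0.39), np.float64(-0.389), np.float64(-0.388), np.float64(-0.387), np.float64(-0.07), np.float64(-0.069), np.float64(-0.068), np.float64(-0.066), np.float64(-0.064), np.float64(0.009), np.float64(0.01), np.float64(0.011)]
```

View pics/wd.png

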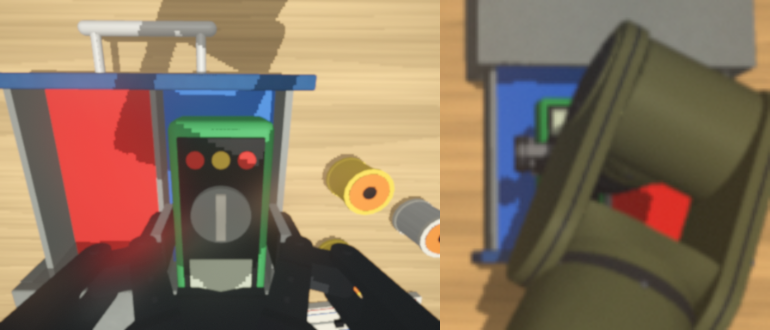

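The wrist view shows the meter level in the grip at (220,200), over the blue half with its near end clear of the panel. Now I'll lower it slowly.

Request:
step_arm(targets=[[[0.003,-0.003,-0.02],[0,0,0],0.02],[[0.003,-0.003,-0.04],[0,0,0],0.02],[[0.003,-0.003,-0.06],[0,0,0],0.02],[[0.003,-0.003,-0.075],[0,0,0],0.02],[[0.003,-0.003,-0.085],[0,0,0],0.02],[[0.003,-0.003,-0.091],[0,0,0],0.02],[[0.003,-0.003,-0.094],[0,0,0],0.02],[[0.003,-0.003,-0.096],[0,0,0],0.02],[[0.003,-0.003,-0.097],[0,0,0],0.02],[[0.003,-0.003,-0.097],[0,0,0],0.02]])

```text
time_s: 9.68
tcp_pos: [0.5576, -0.2201, 0.0032]
orientation: [-3.141, 0.001, -3.133]
contact_force: [0.2, -0.2, -2.8]
width: 0.0548
grip_force: 65.1
```

Request:
step_arm(targets=[[[0,0,0],[0,0,0],0.02],[[0,0,0],[0,0,0],0.02]])

```text
time_s: 9.85
tcp_pos: [0.5575, -0.2201, 0.0031]
orientation: [-3.141, 0.001, -3.133]
contact_force: [-0.1, 0.8, -2.5]
width: 0.0546
grip_force: 65.1
```

Request:
step_arm(targets=[[[0,0.001,-0.001],[0,0,0],0.02],[[0,0.001,-0.002],[0,0,0],0.02],[[0,0.001,-0.003],[0,0,0],0.02],[[0,0.001,-0.003],[0,0,0],0.02]])

```text
time_s: 10.18
tcp_pos: [0.5578, -0.2189, 0.0005]
orientation: [3.142, 0.001, -3.133]
contact_force: [-1.0, 1.9, 3.4]
width: 0.0547
grip_force: 65.8
```

Touching down. I'll release with a limited opening and lift out.

Request:
step_arm(targets=[[[0,0,0],[0,0,0],0.07],[[0,0,0],[0,0,0],0.07],[[0,0,0],[0,0,0],0.07],[[0,0,0.015],[0,0,0],0.07],[[0,0,0.04],[0,0,0],0.07],[[0,0,0.07],[0,0,0],0.07],[[0,0,0.11],[0,0,0],0.085],[[0,0,0.15],[0,0,0],0.085],[[0,0,0.16],[0,0,0],0.085],[[0,0,0.16],[0,0,0],0.085]])

```text
time_s: 11.02
tcp_pos: [0.5598, -0.2203, 0.165]
orientation: [-3.137, 0.009, -3.133]
contact_force: [0.9, -0.4, -0.6]
width: 0.0853
grip_force: 0.0
```

Run:
```python
from h import *
s=sensors.state(); print(np.round(s['tcp_pos'],4),s['contact_force'])
p,d,c,E=snap('wrist'); W=pts(d,c,E)
h=cv2.cvtColor(p,cv2.COLOR_RGB2HSV).astype(int)
g=(h[...,0]>45)&(h[...,0]<85)&(h[...,1]>90)&(W[...,2]>.02)&(W[...,2]<.09)&(abs(W[...,0]-.55)<.1)&(abs(W[...,1]+.22)<.06); q=W[g]; print('meter',cv2.minAreaRect((q[:,:2]*1000).astype(np.float32)),np.percentile(q[:,2],[50,90,99]))
```

```text
[ 0.5598 -0.2203  0.165 ] [ 0.86598216 -0.43898374 -0.57711741]
meter ((554.722900390625, -219.34169006347656), (119.21399688720703, 54.481719970703125), 0.5282154083251953) [0.04956237 0.05126044 0.05479794]
```

The meter lies level in the blue half at (0.555,-0.219), aligned with the drawer. Next, the white spool.

Request:
step_arm(targets=[[[0.068,0.243,0],[0,0,0],0.085],[[0.068,0.243,0],[0,0,0],0.085],[[0.068,0.243,0],[0,0,0],0.085],[[0.068,0.243,0],[0,0,0],0.085],[[0.068,0.243,0],[0,0,0],0.085],[[0.068,0.243,0],[0,0,0],0.085],[[0.068,0.243,0],[0,0,0],0.085],[[0.068,0.243,-0.02],[0,0,0],0.085],[[0.068,0.243,-0.02],[0,0,0],0.085],[[0.068,0.243,-0.02],[0,0,0],0.085]])

```text
time_s: 11.9
tcp_pos: [0.6224, 0.0241, 0.1352]
orientation: [3.141, -0.007, -3.133]
contact_force: [-1.1, -0.0, 0.6]
width: 0.0851
grip_force: 0.0
```

Run:
```python
from h import *
s=sensors.state(); print(np.round(s['tcp_pos'],4),np.round(s['orientation'],3))
p,d,c,E=snap('wrist'); W=pts(d,c,E); save(p,'ws')
h=cv2.cvtColor(p,cv2.COLOR_RGB2HSV).astype(int)
g=(W[...,2]>.04)&(W[...,2]<.05)&(np.hypot(W[...,0]-.626,W[...,1]-.024)<.045); q=(W[g]*1000).astype(np.float32)[:,:2]; print(len(q),cv2.minEnclosingCircle(q),q.mean(0)); print('rgb',np.median(p[g],0))
o=g&(h[...,1]>170)&(h[...,0]<20); print('orange',o.sum(),cv2.minEnclosingCircle((W[o]*1000).astype(np.float32)[:,:2]))
```

```text
[0.6224 0.0241 0.1352] [ 3.141 -0.007 -3.133]Traceback (most recent call last):
  File "<stdin>", line 5, in <module>
cv2.error: OpenCV(4.12.0) /io/opencv/modules/imgproc/src/shapedescr.cpp:201: error: (-215:Assertion failed) count >= 0 && (depth == CV_32F || depth == CV_32S) in function 'minEnclosingCircle'
```

Run:
```python
from h import *
s=sensors.state(); print(np.round(s['tcp_pos'],4),np.round(s['orientation'],3))
p,d,c,E=snap('wrist'); W=pts(d,c,E); save(p,'ws')
h=cv2.cvtColor(p,cv2.COLOR_RGB2HSV).astype(int)
g=(W[...,2]>.04)&(W[...,2]<.05)&(np.hypot(W[...,0]-.626,W[...,1]-.024)<.045)
o=g&(h[...,1]>170)&(h[...,0]<20)
for m in(g,o):
    q=np.ascontiguousarray((W[m][:,:2]*1000).astype(np.float32)); print(len(q), len(q) and (cv2.minEnclosingCircle(q),q.mean(0),np.median(p[m],0)))
```

```text
[0.6234 0.0237 0.1369] [ 3.141 -0.004 -3.133]
1988 (((624.4148559570312, 23.478958129882812), 25.212120056152344), array([623.4036  ,  23.311155], dtype=float32), array([141., 105.,  64.]))
816 (((624.0169067382812, 23.18102264404297), 18.154508590698242), array([623.0349  ,  22.834755], dtype=float32), array([142.,  85.,  43.]))
```

Request:
step_arm(targets=[[[-0.001,0,-0.035],[0,0,0],0.085],[[-0.001,0,-0.07],[0,0,0],0.085],[[-0.001,0,-0.1],[0,0,0],0.085],[[-0.001,0,-0.125],[0,0,0],0.085],[[-0.001,0,-0.142],[0,0,0],0.085],[[-0.001,0,-0.15],[0,0,0],0.085],[[-0.001,0,-0.154],[0,0,0],0.085],[[-0.001,0,-0.154],[0,0,0],0.085]])

```text
time_s: 12.67
tcp_pos: [0.6241, 0.0237, -0.0146]
orientation: [3.142, -0.0, -3.134]
contact_force: [0.2, 0.1, 0.8]
width: 0.0851
grip_force: 0.0
```

Request:
step_arm(targets=[[[0,0,0],[0,0,0],0.02],[[0,0,0],[0,0,0],0.02],[[0,0,0],[0,0,0],0.02],[[0,0,0],[0,0,0],0.02],[[0,0,0],[0,0,0],0.02],[[0,0,0],[0,0,0],0.02]])

```text
time_s: 13.17
tcp_pos: [0.6256, 0.024, -0.0126]
orientation: [-3.141, 0.003, -3.133]
contact_force: [-0.5, -1.2, 6.1]
width: 0.0486
grip_force: 63.0
```

Request:
step_arm(targets=[[[0,0,0.02],[0,0,0],0.02],[[0,0,0.05],[0,0,0],0.02],[[0,0,0.085],[0,0,0],0.02],[[-0.005,-0.02,0.115],[0,0,0],0.02],[[-0.01,-0.05,0.13],[0,0,0],0.02],[[-0.02,-0.085,0.13],[0,0,0],0.02],[[-0.025,-0.12,0.13],[0,0,0],0.02],[[-0.03,-0.16,0.13],[0,0,0],0.02],[[-0.037,-0.2,0.13],[0,0,0],0.02],[[-0.044,-0.24,0.13],[0,0,0],0.02]])

```text
time_s: 14.0
tcp_pos: [0.5786, -0.2169, 0.1143]
orientation: [3.141, -0.001, -3.132]
contact_force: [0.8, -0.3, -2.4]
width: 0.0482
grip_force: 62.9
```

Request:
step_arm(targets=[[[-0.007,-0.035,0],[0,0,0],0.02],[[-0.014,-0.07,0],[0,0,0],0.02],[[-0.019,-0.1,0],[0,0,0],0.02],[[-0.021,-0.117,0],[0,0,0],0.02],[[-0.021,-0.117,0],[0,0,0],0.02],[[-0.021,-0.117,0],[0,0,0],0.02],[[-0.021,-0.117,0],[0,0,0],0.02]])

```text
time_s: 14.58
tcp_pos: [0.5588, -0.3315, 0.1145]
orientation: [3.14, -0.001, -3.132]
contact_force: [-0.1, -0.4, -3.0]
width: 0.0487
grip_force: 63.2
```

Run:
```python
from h import *
s=sensors.state(); print(np.round(s['tcp_pos'],4),np.round(s['orientation'],3),s['contact_force'])
p,d,c,E=snap('wrist'); W=pts(d,c,E); save(p,'wp')
g=(W[...,2]>.155)&(W[...,2]<.185)&(np.hypot(W[...,0]-.56,W[...,1]+.333)<.03); q=W[g]; print(len(q),q.mean(0),np.percentile(q[:,2],[5,50,95]))
```

```text
[ 0.5588 -0.3315  0.1145] [ 3.140e+00 -1.000e-03 -3.132e+00] [-0.08754772 -0.35747386 -3.03619002]
9900 [ 0.55480272 -0.33234426  0.17239779] [0.1617193  0.17258729 0.18237273]
```

View pics/wp.png

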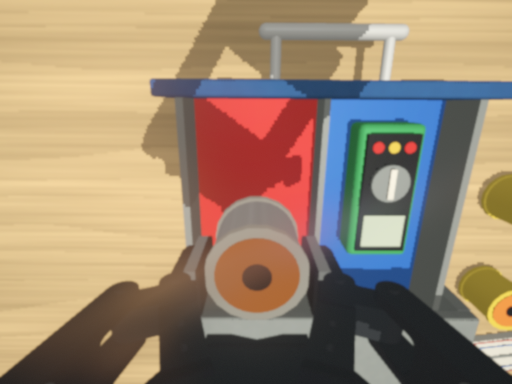

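The wrist view shows the spool held at (257,270) over the red half, and the meter lying flat at (385,185). I'll check the spool's tilt from its orange face.

Run:
```python
from h import *
p,d,c,E=snap('wrist'); W=pts(d,c,E); h=cv2.cvtColor(p,cv2.COLOR_RGB2HSV).astype(int)
v,u=np.mgrid[:384,:512]
m=(np.hypot(u-257,v-275)<40)&(np.hypot(u-257,v-277)>20)&(h[...,1]>130)&(d>0); q=W[m]; print(len(q),q.mean(0))
A=np.c_[q[:,:2]-q[:,:2].mean(0),np.ones(len(q))]; print('slope',np.linalg.lstsq(A,q[:,2],rcond=None)[0])
```

```text
3389 [ 0.55731981 -0.33138197  0.17301354]
slope [-0.00680966 -0.00104718  0.17301354]
```

Request:
step_arm(targets=[[[0,-0.001,-0.02],[0,0,0],0.02],[[0,-0.001,-0.045],[0,0,0],0.02],[[0,-0.001,-0.07],[0,0,0],0.02],[[0,-0.001,-0.087],[0,0,0],0.02],[[0,-0.001,-0.096],[0,0,0],0.02],[[0,-0.001,-0.102],[0,0,0],0.02],[[0,-0.001,-0.105],[0,0,0],0.02],[[0,-0.001,-0.106],[0,0,0],0.02],[[0,-0.001,-0.107],[0,0,0],0.02],[[0,-0.001,-0.107],[0,0,0],0.02]])

```text
time_s: 15.52
tcp_pos: [0.5598, -0.3343, 0.0096]
orientation: [-3.14, 0.002, -3.133]
contact_force: [0.6, -0.7, -3.5]
width: 0.0485
grip_force: 63.2
```

Request:
step_arm(targets=[[[0,0,-0.001],[0,0,0],0.02],[[0,0,-0.001],[0,0,0],0.02]])

```text
time_s: 15.68
tcp_pos: [0.5594, -0.3342, 0.008]
orientation: [-3.141, 0.001, -3.133]
contact_force: [0.3, 0.6, -2.7]
width: 0.0483
grip_force: 63.2
```

Request:
step_arm(targets=[[[0,0.001,-0.001],[0,0,0],0.02],[[0,0.001,-0.002],[0,0,0],0.02],[[0,0.001,-0.002],[0,0,0],0.02]])

```text
time_s: 15.93
tcp_pos: [0.5602, -0.3338, 0.0075]
orientation: [-3.14, 0.002, -3.133]
contact_force: [-0.9, 0.2, 4.5]
width: 0.0488
grip_force: 64.0
```

Touching down; release and lift.

Request:
step_arm(targets=[[[0,0,0],[0,0,0],0.068],[[0,0,0],[0,0,0],0.068],[[0,0,0],[0,0,0],0.068],[[0,0,0.015],[0,0,0],0.068],[[0,0,0.04],[0,0,0],0.068],[[0,0,0.075],[0,0,0],0.068],[[0,0,0.11],[0,0,0],0.068],[[0,0,0.14],[0,0,0],0.068],[[0,0,0.14],[0,0,0],0.068],[[0,0,0.14],[0,0,0],0.068]])

```text
time_s: 16.77
tcp_pos: [0.5607, -0.334, 0.1499]
orientation: [-3.137, 0.006, -3.133]
contact_force: [0.7, -0.6, -0.2]
width: 0.0682
grip_force: 0.0
```

Run:
```python
from h import *
s=sensors.state(); print(np.round(s['tcp_pos'],4),s['contact_force'])
p,d,c,E=snap('wrist'); W=pts(d,c,E); save(p,'wq'); h=cv2.cvtColor(p,cv2.COLOR_RGB2HSV).astype(int)
g=(W[...,2]>.056)&(W[...,2]<.075)&(np.hypot(W[...,0]-.56,W[...,1]+.333)<.032); q=W[g]; print('spool',len(q),cv2.minEnclosingCircle(np.ascontiguousarray((q[:,:2]*1000).astype(np.float32))),np.median(q[:,2]))
m=(h[...,0]>45)&(h[...,0]<85)&(h[...,1]>90)&(W[...,2]>.02)&(W[...,2]<.09)&(abs(W[...,0]-.55)<.1)&(abs(W[...,1]+.22)<.06); q=W[m]; print('meter',len(q),np.median(q,0))
b=(W[...,0]>.38)&(W[...,0]<.46)&(W[...,2]>.035)&(W[...,2]<.07)&(abs(W[...,1]+.275)<.08); q=W[b]; print('handle',len(q),np.percentile(q,[2,50,98],axis=0).round(3).tolist())
```

```text
[ 0.5607 -0.334   0.1499] [ 0.66018048 -0.6108602  -0.23222871]
spool 2094 ((559.0778198242188, -334.08062744140625), 24.989723205566406) 0.06554103442548412
meter 2126 [ 0.5293466  -0.24262118  0.04888479]
handle 2413 [[0.426, -0.328, 0.05], [0.433, -0.275, 0.054], [0.458, -0.226, 0.056]]
```

Both are set down properly. Now I'll go in front of the handle with the fingers shut.

Request:
step_arm(targets=[[[-0.035,0.012,0],[0,0,0],0.0],[[-0.07,0.025,0],[0,0,0],0.0],[[-0.105,0.037,0],[0,0,0],0.0],[[-0.14,0.05,0],[0,0,0],0.0],[[-0.17,0.059,0],[0,0,0],0.0],[[-0.17,0.059,0],[0,0,0],0.0],[[-0.17,0.059,-0.035],[0,0,0],0.0],[[-0.17,0.059,-0.07],[0,0,0],0.0],[[-0.17,0.059,-0.105],[0,0,0],0.0],[[-0.17,0.059,-0.13],[0,0,0],0.0]])

```text
time_s: 17.65
tcp_pos: [0.3868, -0.2718, 0.0111]
orientation: [3.138, -0.004, -3.133]
contact_force: [-0.4, 0.2, 0.0]
width: -0.0003
grip_force: 0.0
```

Request:
step_arm(targets=[[[0,0,-0.013],[0,0,0],0.0],[[0,0,-0.013],[0,0,0],0.0],[[0.01,0,-0.013],[0,0,0],0.0],[[0.02,0,-0.013],[0,0,0],0.0],[[0.03,0,-0.013],[0,0,0],0.0],[[0.04,0,-0.013],[0,0,0],0.0],[[0.05,0,-0.013],[0,0,0],0.0],[[0.06,0,-0.013],[0,0,0],0.0]])

```text
time_s: 18.32
tcp_pos: [0.4508, -0.2744, 0.0033]
orientation: [-3.14, 0.001, -3.132]
contact_force: [-1.9, -1.0, 0.8]
width: 0.0002
grip_force: 1.2
```

Request:
step_arm(targets=[[[0.01,0,0],[0,0,0],0.0],[[0.02,0,0],[0,0,0],0.0],[[0.03,0,0],[0,0,0],0.0],[[0.04,0,0],[0,0,0],0.0],[[0.05,0,0],[0,0,0],0.0],[[0.06,0,0],[0,0,0],0.0],[[0.07,0,0],[0,0,0],0.0],[[0.08,0,0],[0,0,0],0.0],[[0.088,0,0],[0,0,0],0.0],[[0.095,0,0],[0,0,0],0.0]])

```text
time_s: 19.15
tcp_pos: [0.5449, -0.2737, 0.0022]
orientation: [3.141, -0.0, -3.133]
contact_force: [-2.3, -0.2, 2.1]
width: -0.0003
grip_force: 1.1
```

Request:
step_arm(targets=[[[0.005,0,0],[0,0,0],0.0],[[0.01,0,0],[0,0,0],0.0],[[0.015,0,0],[0,0,0],0.0],[[0.02,0,0],[0,0,0],0.0],[[0.025,0,0],[0,0,0],0.0]])

```text
time_s: 19.57
tcp_pos: [0.5692, -0.2736, 0.0022]
orientation: [3.141, -0.0, -3.133]
contact_force: [-1.8, 0.0, 0.9]
width: 0.0002
grip_force: 1.0
```

Request:
step_arm(targets=[[[0.004,0,0],[0,0,0],0.0],[[0.008,0,0],[0,0,0],0.0],[[0.012,0,0],[0,0,0],0.0],[[0.015,0,0],[0,0,0],0.0]])

```text
time_s: 19.9
tcp_pos: [0.5843, -0.2736, 0.0022]
orientation: [3.141, -0.0, -3.133]
contact_force: [-2.7, 0.9, 0.0]
width: -0.0
grip_force: 0.9
```

Request:
step_arm(targets=[[[0.003,0,0],[0,0,0],0.0],[[0.006,0,0],[0,0,0],0.0]])

```text
time_s: 20.07
tcp_pos: [0.5901, -0.2736, 0.0022]
orientation: [3.141, -0.0, -3.133]
contact_force: [-2.9, 1.3, -0.3]
width: 0.0001
grip_force: 0.9
```

Request:
step_arm(targets=[[[0.003,0,0],[0,0,0],0.0],[[0.005,0,0],[0,0,0],0.0],[[0.007,0,0],[0,0,0],0.0]])

```text
time_s: 20.32
tcp_pos: [0.5903, -0.2735, 0.002]
orientation: [3.139, -0.017, -3.131]
contact_force: [-30.8, 1.2, 19.0]
width: -0.0002
grip_force: 15.6
```

Run:
```python
from h import *
p,d,c,E=snap('wrist'); W=pts(d,c,E); print(sensors.state()['contact_force'])
m=(W[...,2]>.07)&(W[...,2]<.085)&(abs(W[...,1]+.275)<.12)&(W[...,0]>.55); q=W[m]; print(len(q),len(q) and np.percentile(q,[2,50,98],axis=0).round(3).tolist())
b=(W[...,0]>.54)&(W[...,0]<.62)&(W[...,2]>.035)&(W[...,2]<.062)&(abs(W[...,1]+.275)<.08); q=W[b]; print('handle',len(q),len(q) and np.percentile(q,[2,50,98],axis=0).round(3).tolist())
```

```text
[-26.39355314   2.55788263  16.86788101]
3200 [[0.578, -0.307, 0.071], [0.58, -0.276, 0.08], [0.6, -0.241, 0.085]]
handle 1616 [[0.58, -0.328, 0.037], [0.584, -0.275, 0.051], [0.604, -0.225, 0.061]]
```

The stop is reached (30 N). Now I'll back off, lift clear and verify.

Request:
step_arm(targets=[[[-0.02,0,0],[0,0,0],0.0],[[-0.05,0,0],[0,0,0],0.0],[[-0.08,0,0.02],[0,0,0],0.0],[[-0.11,0.03,0.05],[0,0,0],0.0],[[-0.13,0.065,0.08],[0,0,0],0.0],[[-0.15,0.1,0.11],[0,0,0],0.0],[[-0.17,0.135,0.14],[0,0,0],0.0],[[-0.18,0.17,0.17],[0,0,0],0.0],[[-0.18,0.2,0.19],[0,0,0],0.0],[[-0.18,0.2,0.19],[0,0,0],0.0]])

```text
time_s: 21.2
tcp_pos: [0.4171, -0.0726, 0.195]
orientation: [-3.141, 0.005, -3.133]
contact_force: [0.9, -0.7, -0.1]
width: -0.0002
grip_force: 0.0
```

Request:
step_arm(targets=[[[-0.01,0.04,0],[0,0,0],0.0],[[-0.02,0.08,0],[0,0,0],0.0],[[-0.03,0.12,0],[0,0,0],0.0],[[-0.03,0.12,0],[0,0,0],0.0],[[-0.03,0.12,0],[0,0,0],0.0]])

```text
time_s: 21.62
tcp_pos: [0.3872, 0.0481, 0.1931]
orientation: [-3.141, 0.003, -3.127]
contact_force: [-0.3, -0.6, -0.1]
width: -0.0001
grip_force: 0.0
```

Run:
```python
from h import *
p,d,c,E=snap('top'); W=pts(d,c,E); save(p,'end')
v,u=np.mgrid[:384,:512]
m=(W[...,2]>.07)&(W[...,2]<.083)&(abs(W[...,1]+.275)<.15)&(W[...,0]>.45); print('panel',m.sum(),np.percentile(W[m],[2,50,98],axis=0).round(3).tolist())
b=(W[...,0]>.55)&(W[...,0]<.635)&(W[...,2]>.035)&(W[...,2]<.065)&(abs(W[...,1]+.275)<.08); print('handle',b.sum(),np.percentile(W[b],[2,50,98],axis=0).round(3).tolist())
print(sensors.state()['contact_force'],sensors.state()['qvel'])
```

```text
panel 639 [[0.643, -0.4, 0.071], [0.65, -0.264, 0.077], [0.849, -0.139, 0.082]]
handle 229 [[0.604, -0.326, 0.048], [0.609, -0.272, 0.054], [0.633, -0.222, 0.057]]
[ 1.48020821 -0.28620351 -0.90369081] [-0.05311989  0.01705434 -0.00489772 -0.00119555  0.0017558   0.00093607]
```

View pics/end.png

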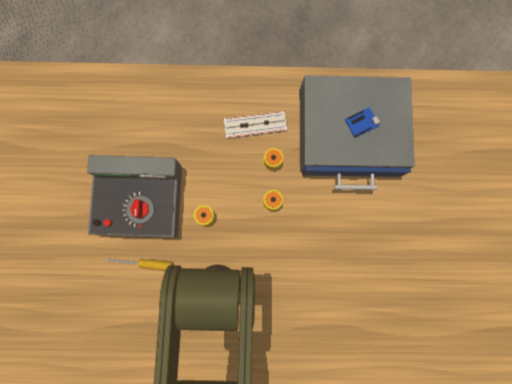

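The drawer front at (357,170) is flush with the cabinet and the knob at (139,210) points at the zero tick. The breadboard, circuit board and screwdriver are where they were.

```bash
python3 -c "
from workcell import job_done
print(job_done())"
```

```text
the job is handed in; nothing more can be done
None
```

The job is handed in: the knob is at its zero stop, the meter is face up in the blue half, the spool is upright in the red half and the drawer is shut; I checked all of this from the camera images and got no verdict back.

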